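# Get at the spare basin plug in the washroom drawer

### The job

Get me at the spare basin plug in the carton inside the wide drawer unit, the one with the long bar handle. First stand the white tumbler upright on the counter somewhere clear of that drawer's path, then pull the drawer fully open by its handle and fold both carton flaps outward past upright, leaving the plug in the carton. The drawer must not bump the tumbler, the narrow unit stays shut and everything else stays where it stands.

Things in the scene. Friction and masses are not known exactly. Their poses are not given: they have to be found in the camera images.
- unit: the wide white laminate drawer unit, fixed on the counter: 240 deep (x) x 240 wide (y) x 130 high; one drawer with a long steel bar handle. Origin: middle of the foot of its front (the body extends to its own +x); the front faces its own -x, the drawer slides out along its own -x. A loose cardboard core may stand on the rear of its top
- unit_drawer (a joint): how far the wide unit's drawer is pulled out (m): 0 closed, 0.150 at its stop. Drawer front 234 wide, 100 high, lower edge 16 above the counter; drawer walls reach 61 above the counter
- unit_handle (a point): middle of the wide drawer's bar handle: steel bar 12 thick, 110 long, level and parallel to the front, its centre 42 out from the drawer face, 92 above the counter, held by a 10 thick post 6 from each end; moves with the drawer
- carton (a point): open cardboard carton fixed in the front half of the wide unit's drawer, 100 (along the slide) x 120 (across) x 60 high, walls 3; rim 82 above the counter; two flaps on top. The point: centre of its underside, axes as the unit; it moves with the drawer, hidden until that opens
- flap_left (a joint): angle of the flap on the carton's +y side (rad): 0 lying flat over the carton, 1.57 upright, stop at 2.5 folded outward. It stays where it is left; at the start it is half raised (0.5 to 0.8); lift its edge while pushing it outward, a level push alone can jam
- flap_right (a joint): the same for the flap on the carton's -y side
- flap_left_hinge (a point): middle of the left flap's crease, on the carton's rim at its +y side, 82 above the counter; the crease runs along the slide. Each flap is 94 long, 40 from crease to free edge, 3 thick; flat, they leave a slot of 38 between them
- flap_right_hinge (a point): middle of the right flap's crease, on the rim at the carton's -y side
- flap_left_edge (a point): middle of the left flap's free edge
- flap_right_edge (a point): middle of the right flap's free edge
- plug: black rubber basin plug lying loose in the carton: 48 wide, 20 high, with a stub 14 wide up to 32. Origin: centre of its underside
- tumbler: white ceramic tumbler, open cup, 64 across the rim, narrower foot, 95 high, standing in the way in front of the wide drawer; the bottle and can beside the path are closed and taller. Origin: centre of its underside
- small: the narrow white drawer unit with a round knob, fixed: 200 deep x 150 wide x 130 high, origin at the foot of its front as on the wide one; to be left shut
- small_drawer (a joint): how far the narrow unit's drawer is pulled out (m), 0 closed
- shampoo: white bottle with a paper label, 54 across, 165 high, beside the path of the wide drawer. Origin: centre of its underside
- can: plain metal can, 56 across, 120 high, on the other side of the drawer's path. Origin: centre of its underside
- core: cardboard roll core standing on the wide unit's top, 44 across, 100 high. Origin: centre of its underside
- jar: squat white jar with a steel cap on the narrow unit's top, 60 across, 70 high. Origin: centre of its underside
- dish: fixed white soap dish, 120 (x) x 85 (y) x 22 high, in front of the narrow unit. Origin: centre of its underside
- soap: bar of soap in the dish, 75 x 50 x 25. Origin: centre of its underside
- brush: wooden brush lying on the counter, about 150 long along its own x, up to 42 wide, 20 high. Origin: about the middle of its underside
Things that resemble listed ones, but are neither listed nor needed, are in the scene too. Leave any green or yellow look-alike of the tumbler alone.

How it is judged (in metres and radians):
On the way, in this order (a step that is already met when the one before it is completed fails the run):
1. the tumbler stands upright on the counter, clear of the drawer's path ((y of tumbler in the frame of unit above 0.149 m or y of tumbler in the frame of unit below -0.149 m or x of tumbler in the frame of unit below -0.232 m) and height (world z) of tumbler below 0.008 m and angle between tumbler's own z axis and vertical below 0.12 rad and linear speed of tumbler below 0.02 m/s), for 0.2 s.
2. the wide unit's drawer is pulled fully open (at least 135 of 150 mm) (value of joint unit_drawer above 0.135 m), for 0.1 s.
At the end, for the whole second after the job is handed in: wide drawer out at least 135 mm, both flaps at 1.65 rad or more, plug at rest in the carton, tumbler upright and still on the counter, its centre over 149 mm aside of the wide unit's centre line or over 232 mm in front of its front, narrow drawer shut (under 15 mm) (all of step 1 and value of joint unit_drawer above 0.135 m and value of joint each of flap_left, flap_right above 1.65 rad and x of plug in the frame of carton between -0.05 and 0.05 m and y of plug in the frame of carton between -0.06 and 0.06 m and z of plug in the frame of carton below 0.04 m and value of joint small_drawer below 0.015 m and linear speed of plug below 0.03 m/s); the robot touches nothing.
It fails at once if the tumbler is tipped over (angle between tumbler's own z axis and vertical above 0.6 rad).
It fails at once if the wide unit or its drawer presses on the tumbler (over 1 N) (contact force between unit and tumbler above 1 N).
It fails at once if the narrow unit's drawer is pulled out (over 20 mm) (value of joint small_drawer above 0.02 m).
It fails at once if a bystander (shampoo, can, core, jar, soap or brush) is shifted by more than 30 mm (distance of any of shampoo, can, core, jar, soap, brush from where it was at the start of the episode above 0.03 m).
It also fails if it takes over 69 s, if anything falls off the work surface, if the arm or the gripper's body presses on something with over 40 N, if the wrist force passes 120 N, or if a joint passes its speed limit or range.

### The arm

A 6-joint arm with a two-finger parallel gripper is mounted at the origin on the work surface. World frame = base frame: x ahead of the robot, y to its left, z up, the work surface at z = 0. Lengths are in m, angles in degrees, forces in N, time in s.
With the tool pointing down it reaches from about 0.25 to 0.725 m from the base axis. Payload 9.7 kg.
Tool frame: the origin (TCP) lies between the finger pads; the fingertips stand bot.tcp_to_tips ahead of it and the grasp point (between the pads) lies 2 mm behind it (bot.tcp_to_tips is the distance from the TCP to the fingertips, in m); z points along the fingers, y is the line along which they close (so a half turn about z gives the same grasp; the last joint's range is limited). The gripper opens to 85 mm and grips with 20 to 120 N. Pads are 22 mm wide; open, the fingers measure 114 mm over their backs; the gripper's body (76 mm by 85 mm) begins 54 mm behind the grasp point. The pads swing forward as they close: fully open they stand 13 mm farther back than shut.
Start: joints at [66.005, 4.979, 10.078, 95.1, 0, 90], TCP at [0.224, 0.502, 0.248] pointing down, gripper open.
Joint ranges: [-179.16, 179.16], [-48.56, 103.87], [-65.8, 70.77], [-126.05, 130.52], [-82.76, 87.17], [-180, 180]. Speed limits (degrees/s): [127.2, 127.2, 147.25, 180, 180, 180].

### API

Orientations are given as [roll, pitch, yaw] about the fixed x, y, z axes, in that order (R = Rz(yaw) Ry(pitch) Rx(roll)).
In Python, from workcell import sensors, camera, camera_params, bot gives the robot as it stands.
- The arm moves only by the tool apply_moves, never from a script. Its argument "motion" is a list of rows, each an object with "jaw": the opening, from -1 (shut) to 1 (fully open); "xyz": the shift along the tool's x, y, z in mm, a list of three; "twist": the turn about the tool's z in rad. A call has 1 to 5 rows; each row is the pose to reach, as a shift and turn from the pose commanded when the call began, along the tool's axes at that moment; what a row does not reach only later rows make up. A row lasts 1/8 s, in which the tool goes at most 62.5 mm and 10.7 degrees, less where a joint would pass 70% of its speed; a pose out of reach is approached as far as the arm can. A call with a gripper value outside its range is refused whole. The fingers move at their own pace and stop on an object; "grip_force" is the grip in N (left out, the last holds). Time passes only in rows, so rows that repeat a pose let the fingers close. It gives the time, the measured TCP pose, the force, the opening and the grip force at its end, in the units of the state.
- sensors.get_obs(): the state, without advancing time (a new reading comes with each control period).
- camera(name): name is "side" or "top"; returns (picture, depth): 400x640x3 uint8, red, green, blue; 400x640 float32, m along the optical axis (not along the pixel's ray), 0 where there is no reading.
- camera_params(name): a dict with "mtx" (3x3 intrinsics, pixels), "k1" (the pictures are not rectified: a ray, as slopes to the right and down, at radius r is drawn at 1 + k1 r^2 times it, then the intrinsics apply), "rvec" (rotation vector, rad) and "tvec" (3), from world to camera coordinates, as OpenCV has them. Camera axes: x right, y down, z forward; pixel columns grow to the right and rows downward; lengths in m; the calibration is good to about 2 mm. A picture is of the moment at which its call begins. camera_params takes no time and is no camera call.
- bot.job_done(): hands the job in; it is judged then, once.
The state is a dict: "time": time; "q": joint angles; "qd": joint speeds; "joint_efforts": joint torques, N m; "ee_pos": TCP position; "tcp_rot": TCP orientation; "wrist_force": force on the tool from outside, world axes, zero at the start; "torque": the same for the moment, N m; "opening": finger opening in m; "grasp_force": force on a finger pad.
Only numpy, scipy, OpenCV 4.12 (cv2) and the standard library are available. Lean on these libraries where they do the work, as an engineer would, in place of code of your own. Each camera call takes 0.05 s, during which the arm holds its last target. There are 200 camera calls.

## Working session

There is one attempt and no reset: what is moved stays moved. The work goes in short steps, Python scripts to look and compute and a tool call to move; the robot and the scene stay as the last step left them, time stands still between calls to the robot, and variables do not carry over. Pictures are saved under pics/ and viewed, at most 10 in all, crops included, and the job is handed in when it is done.

Besides the shell and the picture viewer there is one more tool, called after "Call:" as name(argument=value, ...), one argument or row to a line, values as JSON. apply_moves: Moves the arm, as the interface text tells. Its arguments: {"type":"object","properties":{"motion":{"type":"array","items":{"type":"object","properties":{"jaw":{"type":"number"},"xyz":{"type":"array","items":{"type":"number"}},"twist":{"type":"number"}}}},"grip_force":{"type":"number"}},"required":["motion"]}

```bash
mkdir -p pics; ls
cat > h.py <<'E'
import numpy as np, cv2
from workcell import sensors, camera, camera_params, bot
def grab(n,tag):
    p,d=camera(n); np.savez(f'pics/{tag}_{n}.npz',p=p,d=d); cv2.imwrite(f'pics/{tag}_{n}.png',p[:,:,::-1]); return p,d
def load(n,tag):
    z=np.load(f'pics/{tag}_{n}.npz'); return z['p'],z['d']
def P(n):
    c=camera_params(n); R=cv2.Rodrigues(np.array(c['rvec'],float))[0]; return np.array(c['mtx'],float),float(c['k1']),R,np.array(c['tvec'],float).ravel()
def slopes(n,uv):
    K,k1,R,t=P(n); uv=np.array(uv,float).reshape(-1,1,2)
    return cv2.undistortPoints(uv,K,np.array([k1,0,0,0,0]),None,None).reshape(-1,2)
def cloud(n,d):
    K,k1,R,t=P(n); v,u=np.indices(d.shape); s=slopes(n,np.stack([u,v],-1)).reshape(*d.shape,2)
    c=np.dstack([s*d[...,None],d]); w=(c-t)@R; w[d<=0]=np.nan; return w
def plane(n,uv,z):
    K,k1,R,t=P(n); s=slopes(n,uv); r=np.c_[s,np.ones(len(s))]@R; o=-R.T@t
    return o+r*((z-o[2])/r[:,2])[:,None]
E
python3 - <<'E'
from h import *
o=sensors.get_obs(); print(o['time'],o['ee_pos'],o['tcp_rot'],o['opening'],bot.tcp_to_tips)
for n in('side','top'): grab(n,'a'); K,k,R,t=P(n); print(n,-R.T@t,R[2])
E
```

```text
pics
0.0 [0.22358651 0.50229153 0.24759276] [-1.79925681e+02  1.16181332e-03  1.56004946e+02] 0.08545198630960077 0.017
side [ 0.1681713  -0.6647927   1.05212556] [ 0.33853084  0.54552759 -0.76667889]
top [0.34228794 0.00496849 1.29408854] [ 0.19678746 -0.02515915 -0.98012332]
```

View pics/a_top.png

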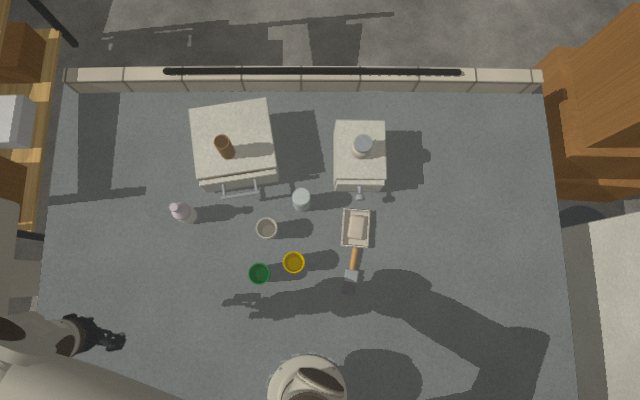

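View pics/a_side.png

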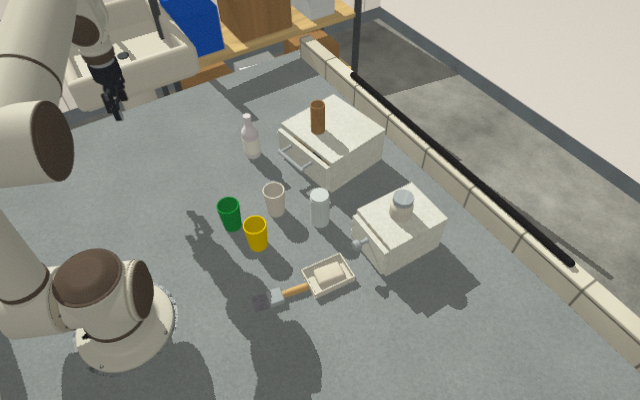

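The top view shows the wide unit around (235,140) with its handle at (240,190), the white tumbler at (266,228), the can at (301,200) and the shampoo at (183,211). The yellow and green cups are at (293,262) and (258,273), and the narrow unit is at (360,155). The side view agrees with this.

Run:
```python
from h import *
p,d=load('top','a'); w=cloud('top',d); ps,ds=load('side','a'); ws=cloud('side',ds)
def sel(w,box,z0,z1):
    u0,u1,v0,v1=box; a=w[v0:v1,u0:u1].reshape(-1,3); return a[(a[:,2]>z0)&(a[:,2]<z1)]
for nm,b in (('wide',(180,290,90,205)),('small',(325,400,110,195))):
    a=sel(w,b,.122,.14); r=cv2.minAreaRect((a[:,:2]*1000).astype(np.float32)); print(nm,len(a),np.median(a[:,2]),r,cv2.boxPoints(r).round().tolist())
a=sel(w,(205,275,180,205),.075,.11); r=cv2.minAreaRect((a[:,:2]*1000).astype(np.float32)); print('handle',len(a),a[:,2].min(),a[:,2].max(),cv2.boxPoints(r).round().tolist())
for nm,b,z in (('tumbler',(250,282,212,242),.095),('can',(288,315,185,215),.12),('shampoo',(165,200,198,225),.165),('yellow',(280,308,248,275),.095),('green',(245,272,260,286),.095),('core',(210,240,130,165),.23),('table',(100,150,250,290),0)):
    a=sel(w,b,z-.012,z+.012); r=cv2.minEnclosingCircle((a[:,:2]*1000).astype(np.float32)); print(nm,len(a),r,np.median(a[:,2]))
for nm,b,z in (('tumblerS',(258,290,178,220),.095),('canS',(305,335,180,230),.12)):
    a=sel(ws,b,z-.008,z+.008); r=cv2.minEnclosingCircle((a[:,:2]*1000).astype(np.float32)); print(nm,len(a),r,np.median(a[:,2]))
a=sel(ws,(270,320,140,180),.075,.11);print(len(a))
```

```text
wide 5329 0.1304538135500445 ((765.271240234375, 223.02670288085938), (234.31356811523438, 242.7725830078125), 9.518314361572266) [[630.0, 323.0], [670.0, 84.0], [901.0, 123.0], [861.0, 362.0]]
small 2508 0.13098321659945056 ((724.8272094726562, -165.51873779296875), (151.7250518798828, 201.59329223632812), 88.9395980834961) [[623.0, -240.0], [824.0, -243.0], [827.0, -92.0], [625.0, -88.0]]
handle 352 0.07501190572281648 0.10848380509571909 [[575.0, 300.0], [600.0, 133.0], [650.0, 141.0], [625.0, 308.0]]
tumbler 110 ((497.10455322265625, 115.84771728515625), 31.48931121826172) 0.09497284983125182
can 247 ((586.2337646484375, 14.979944229125977), 27.0582332611084) 0.12032762560256693
shampoo 64 ((547.8589477539062, 374.1277160644531), 12.115925788879395) 0.16491482660051204
yellow 113 ((395.5848693847656, 34.81413650512695), 31.692209243774414) 0.09524263892582799
green 109 ((362.7197265625, 136.6315155029297), 32.009830474853516) 0.0946515890639806
core 90 ((717.2801513671875, 231.575439453125), 22.18800163269043) 0.228825193538115
table 1993 ((376.3950500488281, 573.8322143554688), 103.01673889160156) 0.00028121537027635826
tumblerS 156 ((467.7108459472656, 94.10248565673828), 69.47762298583984) 0.09255523542827157
canS 232 ((584.3317260742188, 14.682510375976562), 28.17289924621582) 0.11912207632810137
456
```

```bash
cat >> h.py <<'E'
from scipy.spatial.transform import Rotation as Ro
def togo(x,y,z,yaw=99.5,o=None):
    o=o or sensors.get_obs(); R=Ro.from_euler('xyz',o['tcp_rot'],degrees=True); 
    s=R.inv().apply(np.array([x,y,z])-1000*np.array(o['ee_pos'])); dy=(yaw-o['tcp_rot'][2]+180)%360-180
    return s.round(1).tolist(), round(float(-np.radians(dy)),3)
E
python3 - <<'E'
from h import *
a9=np.radians(9.5); ex=np.array([np.cos(a9),np.sin(a9)]); ey=np.array([-ex[1],ex[0]]); c=np.array([.881,.2425])-.24*ex
for n in('top','side'):
    p,d=load(n,'a'); w=cloud(n,d).reshape(-1,3); l=np.c_[(w[:,:2]-c)@ex,(w[:,:2]-c)@ey,w[:,2]]
    m=(l[:,2]>.088)&(l[:,2]<.105)&(abs(l[:,1])<.06)&(l[:,0]<-.02)&(l[:,0]>-.08); b=l[m]; print(n,m.sum(),np.median(b,0),b[:,:2].min(0),b[:,:2].max(0))
    m=(l[:,2]>.122)&(l[:,2]<.136)&(abs(l[:,1])<.1)&(l[:,0]<.05)&(l[:,0]>-.08); print('front',np.percentile(l[m][:,0],[0,2]))
    m=(l[:,2]>.05)&(l[:,2]<.08)&(abs(l[:,1])<.1)&(abs(l[:,0])<.03);print('face',np.median(l[m][:,0]))
p,d=load('top','a'); w=cloud('top',d)
def box(b,z0,z1):
    a=w[b[2]:b[3],b[0]:b[1]].reshape(-1,3);a=a[(a[:,2]>z0)&(a[:,2]<z1)];print(a.min(0),a.max(0))
box((335,380,200,250),.012,.05); box((335,370,250,295),.01,.05)
print(c,togo(497,116,200))
E
```

```text
top 200 [-0.04618776 -0.00116615  0.09683304] [-0.05383752 -0.05906288] [-0.02006984  0.05986824]
front [0.00547122 0.01307152]
face -0.00406427801352636
side 168 [-0.04950022 -0.00204482  0.09556446] [-0.05665404 -0.05649899] [-0.02052586  0.05768804]
front [0.00888067 0.01003648]
face -0.006790836330009167
[ 0.43659125 -0.20400194  0.01207624] [ 0.56838963 -0.11127692  0.03842359]
[ 0.2983214  -0.16251721  0.01040679] [ 0.43393038 -0.11174057  0.02715253]
[0.64429146 0.20288857] ([-406.9, -241.7, 47.9], 0.986)
```

Call:
apply_moves(
  motion=[
    {"xyz": [-254,-151,30],"twist": 0.93,"jaw": 1},
    {"xyz": [-254,-151,30],"twist": 0.93},
    {"xyz": [-254,-151,30],"twist": 0.93},
    {"xyz": [-254,-151,30],"twist": 0.93},
    {"xyz": [-254,-151,30],"twist": 0.93},
  ],
  grip_force=30,
)

```text
validation failed for argument at $.mo...
```

```bash
python3 -c "
from h import *
print(togo(497,116,150))"
```

```text
([-406.9, -241.6, 97.9], 0.986)
```

Call:
apply_moves(
  motion=[
    {"xyz": [-254,-151,30],"twist": 0.93,"jaw": 1},
    {"xyz": [-254,-151,30],"twist": 0.93,"jaw": 1},
    {"xyz": [-254,-151,30],"twist": 0.93,"jaw": 1},
    {"xyz": [-254,-151,30],"twist": 0.93,"jaw": 1},
    {"xyz": [-254,-151,30],"twist": 0.93,"jaw": 1},
  ],
  grip_force=30,
)

```text
time: 0.72
ee_pos: [0.3951, 0.2591, 0.2178]
tcp_rot: [-180.0, 0.0, 102.3]
wrist_force: [0.3, 1.1, 0.6]
opening: 0.0856
grasp_force: 0.0
```

```bash
python3 -c "
from h import *
print(togo(497,116,150))"
```

```text
([-161.5, 69.0, 67.9], 0.049)
```

Call:
apply_moves(
  motion=[
    {"xyz": [-161,69,50],"twist": 0.05,"jaw": 1},
    {"xyz": [-161,69,60],"twist": 0.05,"jaw": 1},
    {"xyz": [-161,69,68],"twist": 0.05,"jaw": 1},
    {"xyz": [-161,69,68],"twist": 0.05,"jaw": 1},
    {"xyz": [-161,69,68],"twist": 0.05,"jaw": 1},
  ],
)

```text
time: 1.35
ee_pos: [0.4968, 0.1193, 0.1502]
tcp_rot: [-180.0, -0.0, 99.8]
wrist_force: [-0.2, -0.5, -0.9]
opening: 0.0857
grasp_force: 0.0
```

```bash
python3 -c "
from h import *
print(togo(497,116,63))"
```

```text
([-3.3, -0.3, 87.2], 0.005)
```

Call:
apply_moves(
  motion=[
    {"xyz": [0,0,45],"twist": 0,"jaw": 1},
    {"xyz": [0,0,87],"twist": 0,"jaw": 1},
    {"xyz": [0,0,87],"twist": 0,"jaw": 1},
    {"xyz": [0,0,87],"twist": 0,"jaw": 0.3},
    {"xyz": [0,0,87],"twist": 0,"jaw": 0.2},
  ],
)

```text
time: 1.98
ee_pos: [0.498, 0.1201, 0.0662]
tcp_rot: [179.8, -0.0, 99.9]
wrist_force: [-3.0, 0.5, 5.3]
opening: 0.0621
grasp_force: 31.5
```

Call:
apply_moves(
  motion=[
    {"xyz": [0,0,0],"twist": 0,"jaw": 0},
    {"xyz": [0,0,0],"twist": 0,"jaw": -0.3},
    {"xyz": [0,0,0],"twist": 0,"jaw": -0.5},
    {"xyz": [0,0,0],"twist": 0,"jaw": -0.5},
  ],
)

```text
time: 2.48
ee_pos: [0.498, 0.12, 0.0663]
tcp_rot: [179.8, -0.0, 99.9]
wrist_force: [-2.6, -0.2, 5.5]
opening: 0.0622
grasp_force: 31.4
```

Call:
apply_moves(
  motion=[
    {"xyz": [0,0,-20],"twist": 0,"jaw": -0.5},
    {"xyz": [0,0,-40],"twist": 0,"jaw": -0.5},
    {"xyz": [-15,-5,-40],"twist": 0,"jaw": -0.5},
    {"xyz": [-40,-12,-40],"twist": 0,"jaw": -0.5},
    {"xyz": [-70,-21,-40],"twist": 0,"jaw": -0.5},
  ],
)

```text
time: 3.1
ee_pos: [0.488, 0.0457, 0.1032]
tcp_rot: [180.0, 0.0, 99.9]
wrist_force: [0.4, -1.1, -2.7]
opening: 0.0624
grasp_force: 33.7
```

Call:
apply_moves(
  motion=[
    {"xyz": [-25,-8,0],"twist": 0,"jaw": -0.5},
    {"xyz": [-50,-15,0],"twist": 0,"jaw": -0.5},
    {"xyz": [-68,-20,0],"twist": 0,"jaw": -0.5},
    {"xyz": [-75,-23,0],"twist": 0,"jaw": -0.5},
    {"xyz": [-75,-23,0],"twist": 0,"jaw": -0.5},
  ],
)

```text
time: 3.72
ee_pos: [0.4783, -0.0314, 0.1032]
tcp_rot: [-180.0, -0.0, 99.8]
wrist_force: [0.2, 0.5, -3.6]
opening: 0.062
grasp_force: 33.6
```

Run:
```python
from h import *
p,d=grab('side','b'); cv2.imwrite('pics/b_crop.png',cv2.resize(p[120:320,180:440,::-1],None,fx=3,fy=3))
```

```text
(no output)
```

View pics/b_crop.png

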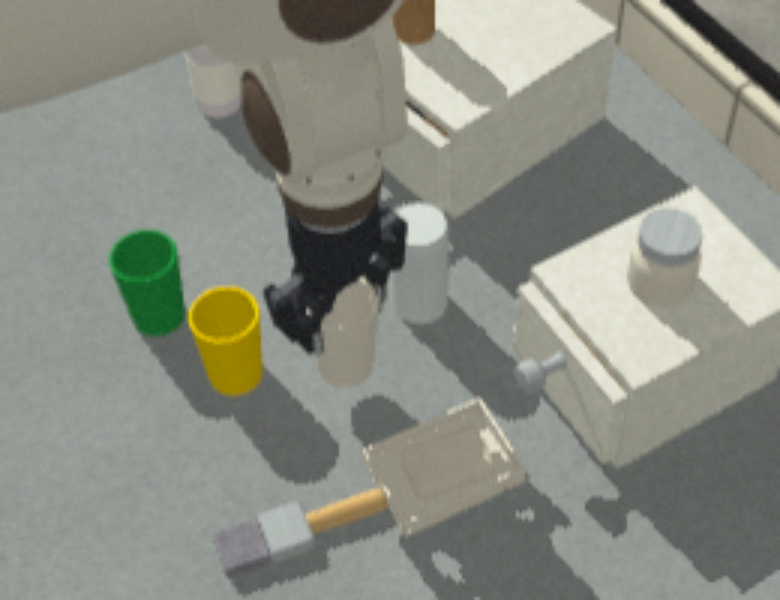

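The crop shows the tumbler held upright at about (347,335), clear of the yellow cup, the can and the dish. I'll lower it now.

Call:
apply_moves(
  motion=[
    {"xyz": [0,0,20],"twist": 0,"jaw": -0.5},
    {"xyz": [0,0,33],"twist": 0,"jaw": -0.5},
    {"xyz": [0,0,36],"twist": 0,"jaw": -0.5},
    {"xyz": [0,0,37],"twist": 0,"jaw": -0.5},
    {"xyz": [0,0,38],"twist": 0,"jaw": -0.5},
  ],
)

```text
time: 4.4
ee_pos: [0.4788, -0.031, 0.0663]
tcp_rot: [179.9, 0.0, 99.9]
wrist_force: [-5.0, 0.7, 8.3]
opening: 0.0619
grasp_force: 33.9
```

Call:
apply_moves(
  motion=[
    {"xyz": [0,0,0],"twist": 0,"jaw": 0.5},
    {"xyz": [0,0,0],"twist": 0,"jaw": 0.8},
    {"xyz": [0,0,0],"twist": 0,"jaw": 0.8},
    {"xyz": [0,0,0],"twist": 0,"jaw": 0.9},
    {"xyz": [0,0,-20],"twist": 0,"jaw": 0.9},
  ],
)

```text
time: 5.03
ee_pos: [0.4776, -0.031, 0.0842]
tcp_rot: [-179.9, -0.0, 99.9]
wrist_force: [0.3, 0.6, -0.1]
opening: 0.0814
grasp_force: 0.0
```

Call:
apply_moves(
  motion=[
    {"xyz": [0,0,-30],"twist": 0,"jaw": 0.9},
    {"xyz": [0,0,-70],"twist": 0,"jaw": 0.9},
    {"xyz": [0,0,-110],"twist": 0,"jaw": 0.3},
    {"xyz": [0,0,-110],"twist": 0,"jaw": -0.1},
    {"xyz": [0,0,-110],"twist": 0,"jaw": -0.1},
  ],
)

```text
time: 5.65
ee_pos: [0.4784, -0.031, 0.1947]
tcp_rot: [-180.0, -0.0, 99.9]
wrist_force: [0.0, -0.7, -0.1]
opening: 0.0387
grasp_force: 0.0
```

Run:
```python
from h import *
print(togo(598,194,185),togo(598,194,94))
p,d=grab('side','c'); w=cloud('side',d)[170:270,260:330].reshape(-1,3)
m=(w[:,2]>.087)&(w[:,2]<.1)&(w[:,0]<.53)&(w[:,1]<.02); print(m.sum(),cv2.minEnclosingCircle((w[m][:,:2]*1000).astype(np.float32)))
```

```text
([201.2, 156.3, 9.6], 0.006) ([201.2, 156.3, 100.6], 0.006)
167 ((449.322265625, -18.292783737182617), 60.398807525634766)
```

Call:
apply_moves(
  motion=[
    {"xyz": [60,50,0],"twist": 0.006,"jaw": -0.1},
    {"xyz": [110,90,0],"twist": 0.006,"jaw": -0.1},
    {"xyz": [160,125,0],"twist": 0.006,"jaw": -0.1},
    {"xyz": [201,156,10],"twist": 0.006,"jaw": -0.1},
    {"xyz": [201,156,10],"twist": 0.006,"jaw": -0.1},
  ],
)

```text
time: 6.32
ee_pos: [0.5977, 0.1968, 0.1812]
tcp_rot: [-179.7, 0.0, 99.7]
wrist_force: [-0.4, 0.6, -0.5]
opening: 0.0389
grasp_force: 0.0
```

Run:
```python
from h import *
p,d=grab('side','c2'); cv2.imwrite('pics/c_crop.png',cv2.resize(p[80:280,200:460,::-1],None,fx=3,fy=3))
print(togo(598,194,94))
```

```text
([-1.5, 0.6, 88.1], 0.003)
```

View pics/c_crop.png

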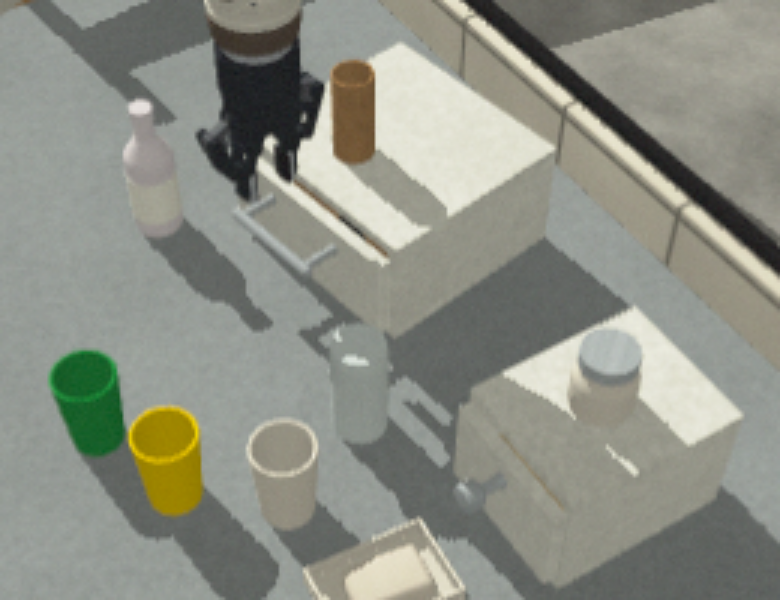

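The tumbler stands free at (283,475). The gripper is above the bar, which runs from (237,212) to (310,268).

Call:
apply_moves(
  motion=[
    {"xyz": [0,0,40],"twist": 0,"jaw": -0.1},
    {"xyz": [0,0,65],"twist": 0,"jaw": -0.1},
    {"xyz": [0,0,75],"twist": 0,"jaw": -0.1},
    {"xyz": [0,0,82],"twist": 0,"jaw": -0.1},
    {"xyz": [0,0,88],"twist": 0,"jaw": -0.1},
  ],
)

```text
time: 7.0
ee_pos: [0.5982, 0.1935, 0.0981]
tcp_rot: [179.9, -0.0, 99.5]
wrist_force: [0.1, -0.5, -0.1]
opening: 0.0383
grasp_force: 0.0
```

Call:
apply_moves(
  motion=[
    {"xyz": [0,0,0],"twist": 0,"jaw": -0.6},
    {"xyz": [0,0,0],"twist": 0,"jaw": -1},
    {"xyz": [0,0,0],"twist": 0,"jaw": -1},
    {"xyz": [0,0,0],"twist": 0,"jaw": -1},
  ],
  grip_force=40,
)

```text
time: 7.5
ee_pos: [0.5981, 0.1938, 0.0979]
tcp_rot: [179.9, -0.0, 99.5]
wrist_force: [0.6, -0.7, 3.2]
opening: 0.0108
grasp_force: 39.2
```

Call:
apply_moves(
  motion=[
    {"xyz": [0,-8,0],"twist": 0,"jaw": -1},
    {"xyz": [0,-20,0],"twist": 0,"jaw": -1},
    {"xyz": [0,-35,0],"twist": 0,"jaw": -1},
    {"xyz": [0,-50,0],"twist": 0,"jaw": -1},
    {"xyz": [0,-65,0],"twist": 0,"jaw": -1},
  ],
)

```text
time: 8.12
ee_pos: [0.5331, 0.1833, 0.0978]
tcp_rot: [179.9, -0.1, 99.5]
wrist_force: [1.5, 3.1, 5.2]
opening: 0.0101
grasp_force: 39.6
```

Call:
apply_moves(
  motion=[
    {"xyz": [0,-15,0],"twist": 0,"jaw": -1},
    {"xyz": [0,-35,0],"twist": 0,"jaw": -1},
    {"xyz": [0,-55,0],"twist": 0,"jaw": -1},
    {"xyz": [0,-70,0],"twist": 0,"jaw": -1},
    {"xyz": [0,-80,0],"twist": 0,"jaw": -1},
  ],
)

```text
time: 8.75
ee_pos: [0.4539, 0.1707, 0.0978]
tcp_rot: [179.9, -0.2, 99.6]
wrist_force: [-1.2, 6.8, 4.8]
opening: 0.0102
grasp_force: 39.6
```

Call:
apply_moves(
  motion=[
    {"xyz": [0,-3,0],"twist": 0,"jaw": -1},
    {"xyz": [0,-5,0],"twist": 0,"jaw": -1},
    {"xyz": [0,-5,0],"twist": 0,"jaw": -1},
  ],
)

```text
time: 9.12
ee_pos: [0.453, 0.1706, 0.098]
tcp_rot: [179.5, -0.1, 99.5]
wrist_force: [21.4, 9.1, -7.1]
opening: 0.0107
grasp_force: 39.3
```

Call:
apply_moves(
  motion=[
    {"xyz": [0,2,0],"twist": 0,"jaw": -0.6},
    {"xyz": [0,2,0],"twist": 0,"jaw": -0.2},
    {"xyz": [0,2,0],"twist": 0,"jaw": -0.1},
    {"xyz": [0,2,0],"twist": 0,"jaw": -0.1},
    {"xyz": [0,2,-20],"twist": 0,"jaw": -0.1},
  ],
)

```text
time: 9.75
ee_pos: [0.4509, 0.1689, 0.1162]
tcp_rot: [-179.8, 0.0, 99.5]
wrist_force: [0.9, 0.1, 0.3]
opening: 0.0384
grasp_force: 0.0
```

Call:
apply_moves(
  motion=[
    {"xyz": [0,0,-60],"twist": 0,"jaw": -0.1},
    {"xyz": [0,0,-110],"twist": 0,"jaw": -1},
    {"xyz": [-60,-20,-110],"twist": 0,"jaw": -1},
    {"xyz": [-120,-40,-110],"twist": 0,"jaw": -1},
    {"xyz": [-160,-40,-110],"twist": 0,"jaw": -1},
  ],
)

```text
time: 10.38
ee_pos: [0.438, 0.003, 0.2278]
tcp_rot: [180.0, 0.0, 99.5]
wrist_force: [0.5, 0.6, -0.1]
opening: -0.0002
grasp_force: 0.0
```

Run:
```python
from h import *
p,d=grab('top','d'); w=cloud('top',d)
ps,ds=grab('side','d')
cv2.imwrite('pics/d_crop.png',np.hstack([cv2.resize(p[100:250,170:320,::-1],(400,400),interpolation=cv2.INTER_CUBIC),cv2.resize(ps[80:230,200:350,::-1],(400,400),interpolation=cv2.INTER_CUBIC)]))
```

```text
(no output)
```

View pics/d_crop.png

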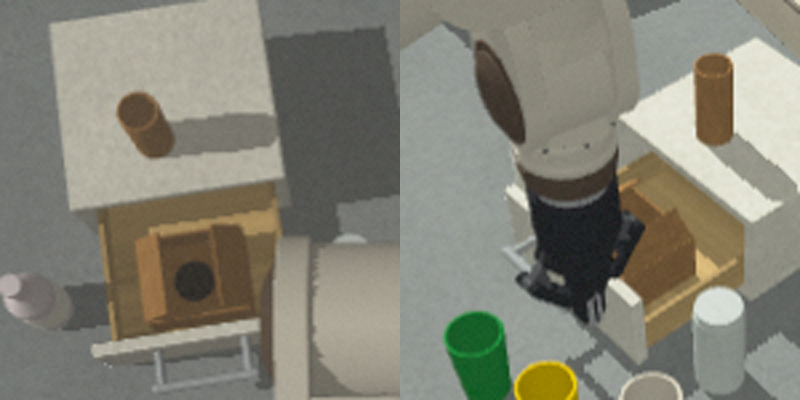

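The drawer is open. In the left half of the picture the carton is around (195,275), with the plug at (195,282) and both flaps half raised.

```bash
cat >> h.py <<'E'
a9=np.radians(9.5); ex=np.array([np.cos(a9),np.sin(a9)]); ey=np.array([-ex[1],ex[0]]); c0=np.array([.6443,.2029])
def loc(w): return np.dstack([(w[...,:2]-c0)@ex,(w[...,:2]-c0)@ey,w[...,2]])
def wor(x,y): return (c0+x*ex+y*ey)*1000
E
python3 - <<'E'
from h import *
p,d=load('top','d'); l=loc(cloud('top',d)); f=l.reshape(-1,3)
def r(m): q=f[m]; print(len(q),q.min(0).round(4),q.max(0).round(4))
z=f[:,2];x=f[:,0];y=f[:,1]
print('frontface'); r((z>.108)&(z<.122)&(abs(y)<.1)&(x>-.2)&(x<-.1))
hsv=cv2.cvtColor(p,cv2.COLOR_RGB2HSV)
for v in(200,205,210,215):
    print(v,[(int(u),*(l[v,u]*1000).round().astype(int)) for u in range(218,272,2)])
E
```

```text
frontface
330 [-0.1522 -0.068   0.108 ] [-0.1004  0.0997  0.1217]
200 [(218, np.int64(-37), np.int64(83), np.int64(22)), (220, np.int64(-38), np.int64(77), np.int64(23)), (222, np.int64(-54), np.int64(59), np.int64(88)), (224, np.int64(-56), np.int64(53), np.int64(93)), (226, np.int64(-59), np.int64(45), np.int64(102)), (228, np.int64(-61), np.int64(39), np.int64(107)), (230, np.int64(-63), np.int64(32), np.int64(109)), (232, np.int64(-45), np.int64(39), np.int64(24)), (234, np.int64(-46), np.int64(32), np.int64(27)), (236, np.int64(-47), np.int64(26), np.int64(27)), (238, np.int64(-53), np.int64(17), np.int64(50)), (240, np.int64(-54), np.int64(11), np.int64(47)), (242, np.int64(-55), np.int64(5), np.int64(46)), (244, np.int64(-56), np.int64(-2), np.int64(48)), (246, np.int64(-57), np.int64(-7), np.int64(46)), (248, np.int64(-57), np.int64(-13), np.int64(41)), (250, np.int64(-9223372036854775808), np.int64(-9223372036854775808), np.int64(-9223372036854775808)), (252, np.int64(-73), np.int64(-32), np.int64(107)), (254, np.int64(-74), np.int64(-38), np.int64(106)), (256, np.int64(-74)
[... 3894 characters left out ...]
p.int64(22)), (248, np.int64(-101), np.int64(-5), np.int64(25)), (250, np.int64(-103), np.int64(-11), np.int64(29)), (252, np.int64(-103), np.int64(-17), np.int64(23)), (254, np.int64(-104), np.int64(-23), np.int64(26)), (256, np.int64(-106), np.int64(-30), np.int64(28)), (258, np.int64(-117), np.int64(-41), np.int64(85)), (260, np.int64(-117), np.int64(-46), np.int64(80)), (262, np.int64(-118), np.int64(-52), np.int64(80)), (264, np.int64(-118), np.int64(-58), np.int64(74)), (266, np.int64(-109), np.int64(-60), np.int64(18)), (268, np.int64(-223), np.int64(-107), np.int64(669)), (270, np.int64(-224), np.int64(-110), np.int64(676))]<stdin>:8: RuntimeWarning: invalid value encountered in cast
```

```bash
python3 -c "
from h import *
w=wor(-.072,0);print(w,togo(w[0],w[1],150))"
```

```text
[573.28743669 191.01657238] ([165.1, 163.2, 77.3], -0.004)
```

Call:
apply_moves(
  motion=[
    {"xyz": [50,40,0],"twist": 0,"jaw": -1},
    {"xyz": [95,80,10],"twist": 0,"jaw": -1},
    {"xyz": [135,120,30],"twist": 0,"jaw": -1},
    {"xyz": [165,163,55],"twist": 0,"jaw": -1},
    {"xyz": [165,163,77],"twist": 0,"jaw": -1},
  ],
)

```text
time: 11.1
ee_pos: [0.5731, 0.1976, 0.1468]
tcp_rot: [-179.8, 0.0, 99.7]
wrist_force: [-0.8, -1.0, 0.2]
opening: -0.0002
grasp_force: 0.0
```

Call:
apply_moves(
  motion=[
    {"xyz": [0,0,20],"twist": 0,"jaw": -1},
    {"xyz": [0,0,35],"twist": 0,"jaw": -1},
    {"xyz": [0,0,45],"twist": 0,"jaw": -1},
    {"xyz": [0,0,45],"twist": 0,"jaw": -1},
  ],
)

```text
time: 11.6
ee_pos: [0.572, 0.1945, 0.105]
tcp_rot: [-180.0, 0.0, 99.5]
wrist_force: [0.4, 1.0, 0.4]
opening: 0.0003
grasp_force: 0.0
```

Call:
apply_moves(
  motion=[
    {"xyz": [12,0,0],"twist": 0,"jaw": -1},
    {"xyz": [18,0,-5],"twist": 0,"jaw": -1},
    {"xyz": [24,0,-11],"twist": 0,"jaw": -1},
    {"xyz": [31,0,-15],"twist": 0,"jaw": -1},
    {"xyz": [38,0,-18],"twist": 0,"jaw": -1},
  ],
)

```text
time: 12.22
ee_pos: [0.5661, 0.2325, 0.1238]
tcp_rot: [180.0, -0.0, 99.5]
wrist_force: [-0.6, 0.0, -0.6]
opening: 0.0004
grasp_force: 0.1
```

Call:
apply_moves(
  motion=[
    {"xyz": [8,0,-1],"twist": 0,"jaw": -1},
    {"xyz": [15,0,-1],"twist": 0,"jaw": -1},
    {"xyz": [22,0,0],"twist": 0,"jaw": -1},
    {"xyz": [29,0,1],"twist": 0,"jaw": -1},
    {"xyz": [31,0,1],"twist": 0,"jaw": -1},
  ],
)

```text
time: 12.85
ee_pos: [0.5607, 0.263, 0.122]
tcp_rot: [-180.0, 0.0, 99.5]
wrist_force: [0.3, 0.2, -0.8]
opening: -0.0002
grasp_force: 0.1
```

Call:
apply_moves(
  motion=[
    {"xyz": [-25,0,-3],"twist": 0,"jaw": -1},
    {"xyz": [-50,0,0],"twist": 0,"jaw": -1},
    {"xyz": [-69,0,10],"twist": 0,"jaw": -1},
    {"xyz": [-72,0,19],"twist": 0,"jaw": -1},
    {"xyz": [-72,0,19],"twist": 0,"jaw": -1},
  ],
)

```text
time: 13.48
ee_pos: [0.5723, 0.1915, 0.102]
tcp_rot: [-179.9, 0.0, 99.5]
wrist_force: [-0.1, -0.0, 0.1]
opening: -0.0001
grasp_force: 0.0
```

Run:
```python
from h import *
ps,ds=grab('side','e'); p,d=grab('top','e')
cv2.imwrite('pics/e_crop.png',np.hstack([cv2.resize(p[100:250,170:320,::-1],(400,400),interpolation=cv2.INTER_CUBIC),cv2.resize(ps[80:230,200:350,::-1],(400,400),interpolation=cv2.INTER_CUBIC)]))
```

```text
(no output)
```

View pics/e_crop.png

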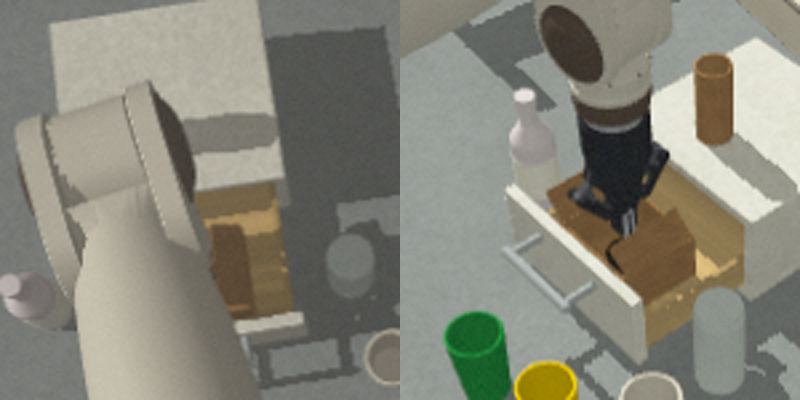

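The left flap now leans outward at (570,205), and the finger is between the flaps. Next is the right flap.

Call:
apply_moves(
  motion=[
    {"xyz": [-12,0,0],"twist": 0,"jaw": -1},
    {"xyz": [-19,0,-5],"twist": 0,"jaw": -1},
    {"xyz": [-25,0,-11],"twist": 0,"jaw": -1},
    {"xyz": [-33,0,-16],"twist": 0,"jaw": -1},
    {"xyz": [-40,0,-20],"twist": 0,"jaw": -1},
  ],
)

```text
time: 14.2
ee_pos: [0.5797, 0.1515, 0.1238]
tcp_rot: [180.0, -0.0, 99.5]
wrist_force: [0.0, 0.6, -1.0]
opening: 0.0004
grasp_force: 0.1
```

Call:
apply_moves(
  motion=[
    {"xyz": [-8,0,-1],"twist": 0,"jaw": -1},
    {"xyz": [-15,0,-1],"twist": 0,"jaw": -1},
    {"xyz": [-22,0,0],"twist": 0,"jaw": -1},
    {"xyz": [-29,0,1],"twist": 0,"jaw": -1},
    {"xyz": [-31,0,1],"twist": 0,"jaw": -1},
  ],
)

```text
time: 14.82
ee_pos: [0.5846, 0.121, 0.122]
tcp_rot: [-180.0, 0.0, 99.5]
wrist_force: [-0.5, -0.9, 0.2]
opening: -0.0002
grasp_force: 0.1
```

Call:
apply_moves(
  motion=[
    {"xyz": [25,0,-5],"twist": 0,"jaw": -1},
    {"xyz": [50,0,-30],"twist": 0,"jaw": -1},
    {"xyz": [50,0,-90],"twist": 0,"jaw": -1},
    {"xyz": [50,-50,-130],"twist": 0,"jaw": -1},
    {"xyz": [50,-110,-130],"twist": 0,"jaw": -1},
  ],
)

```text
time: 15.45
ee_pos: [0.468, 0.153, 0.2551]
tcp_rot: [179.7, -0.0, 99.5]
wrist_force: [-0.4, 0.7, 0.6]
opening: -0.0001
grasp_force: 0.0
```

Call:
apply_moves(
  motion=[
    {"xyz": [-60,-30,0],"twist": 0,"jaw": -1},
    {"xyz": [-120,-50,0],"twist": 0,"jaw": -1},
    {"xyz": [-180,-60,0],"twist": 0,"jaw": -1},
    {"xyz": [-240,-60,0],"twist": 0,"jaw": -1},
    {"xyz": [-260,-60,0],"twist": 0,"jaw": -1},
  ],
)

```text
time: 16.08
ee_pos: [0.4514, -0.1166, 0.2523]
tcp_rot: [180.0, 0.0, 99.3]
wrist_force: [0.3, 0.8, 0.4]
opening: 0.0003
grasp_force: 0.0
```

Run:
```python
from h import *
ps,ds=grab('side','f'); p,d=grab('top','f'); l=loc(cloud('top',d)); 
for v in (203,210):
    print([tuple(int(t) for t in (l[v,u]*1000).round()) for u in range(208,276,2) if l[v,u,2]>.07])
f=l.reshape(-1,3); q=f[(f[:,2]>.106)&(f[:,2]<.122)&(abs(f[:,1])<.1)&(f[:,0]>-.2)&(f[:,0]<-.13)]; print(q[:,0].min())
cv2.imwrite('pics/f_crop.png',np.hstack([cv2.resize(p[100:290,170:360,::-1],(400,400),interpolation=cv2.INTER_CUBIC),cv2.resize(ps[80:270,200:390,::-1],(400,400),interpolation=cv2.INTER_CUBIC)]))
```

```text
[(-63, 86, 111), (-62, 82, 104), (-63, 76, 102), (-63, 71, 98), (-62, 66, 90), (-63, 61, 88), (-60, 58, 71), (-82, -58, 81), (-85, -65, 91), (-87, -71, 99), (-89, -77, 101), (-90, -83, 103), (-92, -89, 108)]
[(-83, 90, 107), (-85, 83, 109), (-85, 78, 106), (-84, 74, 97), (-84, 68, 94), (-85, 63, 89), (-83, 59, 77), (-105, -61, 85), (-107, -67, 92), (-109, -74, 97), (-111, -80, 104), (-113, -86, 106)]
-0.15256788218000253
```

View pics/f_crop.png

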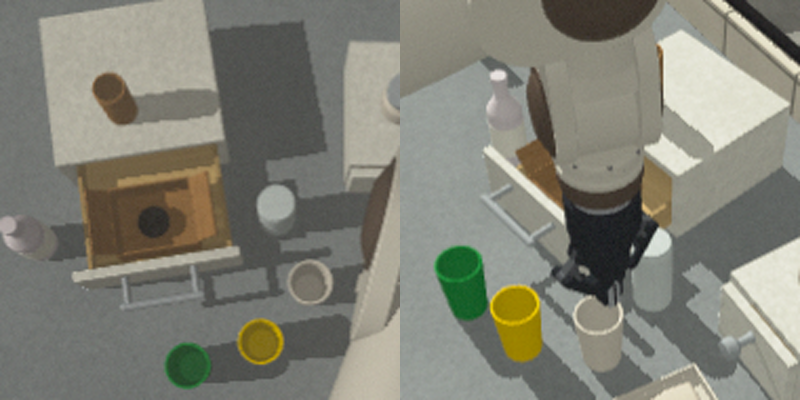

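Both flaps are folded out to about 2.4 rad and the plug is in the carton at (153,222). The drawer is out about 149 mm, the tumbler stands clear at (310,282), and the arm is free of everything. I'm handing the job in.

```bash
python3 -c "
from workcell import bot
print(bot.job_done())"
```

```text
the job is handed in; nothing more can be done
None
```

The job is handed in, with no verdict returned: the last pictures show the tumbler upright and clear of the drawer, the wide drawer fully open, both flaps folded out past upright, and the plug still in the carton.

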